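Fold down a run of timer tabs

ROBOT

A 6-joint arm with a two-finger parallel gripper is mounted at the origin on the work surface. World frame = base frame: x ahead of the robot, y to its left, z up, the work surface at z = 0. Lengths are in m, angles in rad, forces in N, time in s.
With the tool pointing down it reaches from about 0.25 to 0.775 m from the base axis. Payload 4 kg.
Tool frame: the origin (TCP) lies between the finger pads; the fingertips stand 22 mm ahead of it and the grasp point (between the pads) lies 3 mm ahead of it; z points along the fingers, y is the direction in which the jaws open and shut (so a half turn about z gives the same grasp; the last joint's range is limited). The gripper opens to 94 mm and grips with 3 to 60 N. Pads are 16 mm wide; open, the fingers measure 119 mm over their backs; the gripper's body (75 mm by 177 mm) begins 78 mm behind the grasp point.
Start: joints at [1.157, 0.087, 1.371, -0, 1.684, -0.103], TCP at [0.168, 0.524, 0.228] pointing down, gripper open.
Joint ranges: [-3.1, 3.1], [-0.76, 2.03], [0.27, 2.55], [-1.08, 4.22], [0.17, 2.65], [-2.57, 2.57]. Speed limits (rad/s): [2.79, 2.79, 3.14, 3.14, 3.14, 3.14].

INTERFACE

Orientations are given as a 3x3 rotation matrix whose columns are the frame's x, y, z axes.
In Python, from rig import env gives the robot as it stands.
- The arm moves only by the tool jog_arm, never from a script. Its argument "rows" is a list of rows, each an object with "linear": the shift along the tool's x, y, z in cm, a list of three; "yaw": the turn about the tool's z in rad; "hand": the opening, from 0 (shut) to 1 (fully open). In form: [{"linear": [dx, dy, dz], "yaw": yaw, "hand": hand}, ...]. A call has 1 to 5 rows; each row shifts and turns the pose as measured when the row begins, along the tool's axes as they then stand; what a row does not reach is not made up. A row lasts 1/12 s, in which the tool goes at most 41.7 mm and 7.16 degrees, less where a joint would pass 70% of its speed; a pose out of reach is approached as far as the arm can. A call with a gripper value outside its range is refused whole. The fingers move at their own pace and stop on an object; "grip_force" is the grip in N (left out, the last holds). Time passes only in rows, so rows that do not move let the fingers close. It gives the time, the measured TCP pose, the force and the opening at its end, in the units of the state.
- env.observe(): the state, without advancing time (a new reading comes with each control period).
- env.get_image(name): name is "scene" or "top"; returns a dict with "frame" (480x640x3 uint8, red, green, blue), "depth" (480x640 float32, m along the optical axis (not along the pixel's ray), 0 where there is no reading), "vertical_fov" (degrees; the focal length in pixels is half the picture's height over the tangent of half this angle, whatever the lens; pixels are square), "cx", "cy" (the principal point, pixels), "R" (3x3) and "t" (3): a world point X has camera coordinates R X + t. Camera axes: x right, y down, z forward; pixel columns grow to the right and rows downward; lengths in m; the calibration is good to about 2 mm. A picture is of the moment at which its call begins.
- env.close_job(): hands the job in, once; it reports no verdict.
The state is a dict: "t": time; "qpos": joint angles; "dq": joint speeds; "effort": joint torques, N m; "tool_pos": TCP position; "ee_rot": TCP orientation; "force": force on the tool from outside, world axes, zero at the start; "moment": the same for the moment, N m; "grip_width": opening from 0.0 (shut) to 1.0 (fully open).
Only numpy, scipy, OpenCV 4.12 (cv2) and the standard library are available. Lean on these libraries where they do the work, as an engineer would, in place of code of your own. Each camera call takes 0.05 s, during which the arm holds its last target.

TASK

Clear the long heating period on the bench programme timer: run a fingertip lightly clockwise (seen from above) round its dial along the long row of six standing tabs, from the first to the last, so that each one in turn folds down. Leave the separate short row of three tabs standing, do not shift or lift the timer or press hard on it, and do not disturb the bottle, beaker and marker beside it.

Things in the scene. Friction and masses are not known exactly. Their poses are not given: they have to be found in the camera images.
- timer: Bench programme timer standing loose: pale square case 220 x 220 mm on rubber feet, 1.5 to 2.4 kg. On top a white dial disc, 206 mm across, its face 62 mm above the bench. Nine black tabs stand on the face on a circle of radius 85 mm about the dial's centre. Origin: centre of the underside; z up. Angles below: about the dial's centre, anticlockwise seen from above, from the case's x axis.
- dial (a point): Centre of the dial, on its face (62 mm above the bench), under a fixed grey knob (30 mm thick, 24 mm tall, on a flange 60 mm across). Nothing but the nine tabs stands on the 85 mm circle.
- tab1_foot (a point): On the dial face under the hinge of the first tab of the long row, at 108 degrees; the others follow clockwise every 18 degrees (27 mm). Each tab is a plate 20 mm tall, 12 mm wide (along the radius), 4 mm thick, hinged at its foot, 2.5 mm above the face, about a radial line. The circle is empty for 150 degrees anticlockwise of this tab.
- tab6_foot (a point): On the dial face under the hinge of the last tab of the long row, at 18 degrees. All tabs fold only clockwise round the dial, never the other way; about 1 N at the top folds one and it stays where it is left. Folded right down, its highest part is 5 mm above the face. A fingertip passing 6 to 12 mm above the face folds it far enough.
- keep1_foot (a point): On the dial face under the hinge of the nearest tab of the short row, at -36 degrees: 54 degrees (80 mm) clockwise of the last tab of the long row. The other two are at -54 and -72 degrees.
- bottle: Small white bottle, 54 mm across, 105 mm tall, near the timer; origin at the centre of its underside. Bystander.
- beaker: Steel beaker, 60 mm across, 80 mm tall, near the timer; origin at the centre of its underside. Bystander.
- marker: Marker pen lying on the bench, 130 mm long, 18 mm thick, along its x axis; origin under its middle. Bystander.
- tab1 (a joint): Fold angle of the first tab of the long row (rad): 0 upright, 1.55 folded down clockwise. Starts between 0 and 0.15.
- tab2 (a joint): Fold angle of the second tab of the long row (rad): 0 upright, 1.55 folded down clockwise. Starts between 0 and 0.15.
- tab3 (a joint): Fold angle of the third tab of the long row (rad): 0 upright, 1.55 folded down clockwise. Starts between 0 and 0.15.
- tab4 (a joint): Fold angle of the fourth tab of the long row (rad): 0 upright, 1.55 folded down clockwise. Starts between 0 and 0.15.
- tab5 (a joint): Fold angle of the fifth tab of the long row (rad): 0 upright, 1.55 folded down clockwise. Starts between 0 and 0.15.
- tab6 (a joint): Fold angle of the last tab of the long row (rad): 0 upright, 1.55 folded down clockwise. Starts between 0 and 0.15.
- keep1 (a joint): Fold angle of tab 1 of the short row (rad): 0 upright, 1.55 folded down. Starts between 0 and 0.15.
- keep2 (a joint): Fold angle of tab 2 of the short row (rad): 0 upright, 1.55 folded down. Starts between 0 and 0.15.
- keep3 (a joint): Fold angle of tab 3 of the short row (rad): 0 upright, 1.55 folded down. Starts between 0 and 0.15.

How it is judged:
On the way, in this order (a step that is already met when the one before it is completed fails the run):
1. the first tab of the long row is folded down (value of joint tab1 above 1 rad), for 0.05 s.
2. the second tab of the long row is folded down (value of joint tab2 above 1 rad), for 0.05 s.
3. the third tab of the long row is folded down (value of joint tab3 above 1 rad), for 0.05 s.
4. the fourth tab of the long row is folded down (value of joint tab4 above 1 rad), for 0.05 s.
5. the fifth tab of the long row is folded down (value of joint tab5 above 1 rad), for 0.05 s.
6. the last tab of the long row is folded down (value of joint tab6 above 1 rad), for 0.05 s.
At the end, for the whole second after the job is handed in: All six tabs of the long row are folded beyond 1.0 rad (of 1.55), each before the next; the three tabs of the short row are still below 0.4 rad; the timer stands flat within 15 mm of where it was, and the bottle, beaker and marker within 20 mm (value of joint each of tab1, tab2, tab3, tab4, tab5, tab6 above 1 rad and value of joint each of keep1, keep2, keep3 below 0.4 rad and distance of timer from where it was at the start of the episode below 0.015 m and angle between timer's own z axis and vertical below 0.03 rad and linear speed of timer below 0.01 m/s and distance of each of bottle, beaker, marker from where it was at the start of the episode below 0.02 m); the robot touches nothing.
It fails at once if a tab of the short row is folded (over 0.4 rad) (value of joint any of keep1, keep2, keep3 above 0.4 rad).
It fails at once if the timer is shifted by more than 15 mm, or lifted or tipped (distance of timer from where it was at the start of the episode above 0.015 m or angle between timer's own z axis and vertical above 0.06 rad or height (world z) of timer above 0.008 m).
It fails at once if the timer is pressed hard (over 25 N) (contact force between the fingers and timer above 25 N).
It fails at once if the bottle, beaker or marker is disturbed (moved more than 20 mm) (distance of any of bottle, beaker, marker from where it was at the start of the episode above 0.02 m).
It also fails if it takes over 40 s, if anything falls off the work surface, if the arm or the gripper's body presses on something with over 40 N, if the wrist force passes 120 N, or if a joint passes its speed limit or range.

## Working session

There is one attempt and no reset: what is moved stays moved. The work goes in short steps, Python scripts to look and compute and a tool call to move; the robot and the scene stay as the last step left them, time stands still between calls to the robot, and variables do not carry over. Pictures are saved under pics/ and viewed, and the job is handed in when it is done.

Besides the shell and the picture viewer there is one more tool, called after ">>>" by a JSON object that holds its "op" and its "data". jog_arm: Moves the arm, as the interface text tells. Its arguments: {"type":"object","properties":{"rows":{"type":"array"},"grip_force":{"type":"number"}},"required":["rows"]}

```bash
mkdir -p pics; ls; python3 - <<'E'
from rig import env
import cv2,numpy as np
s=env.observe();print(s)
for n in("scene","top"):
    g=env.get_image(n);cv2.imwrite(f"pics/{n}0.png",g["frame"][:,:,::-1]);np.savez(f"{n}0.npz",**g)
    print(n,g["vertical_fov"],g["cx"],g["cy"],g["R"],g["t"])
E
```

```text
pics
{'t': 0.0, 'qpos': array([ 1.15691252e+00,  8.79634094e-02,  1.37224329e+00, -1.21343530e-05,
        1.68359136e+00, -1.03098672e-01]), 'dq': array([-0.0002037 ,  0.00139045,  0.00049771, -0.00074751,  0.00143153,
        0.0006847 ]), 'effort': array([-1.56386712e-03, -3.40169120e+01, -3.02430046e+01,  7.16681918e-02,
        3.26802337e-02, -1.50625842e-04]), 'tool_pos': array([0.16799987, 0.52319144, 0.22630509]), 'ee_rot': array([[-9.52093256e-01,  3.05806580e-01, -8.75907340e-04],
       [ 3.05807759e-01,  9.52091129e-01, -2.02404857e-03],
       [ 2.14976237e-04, -2.19494225e-03, -9.99997568e-01]]), 'force': array([-0.66893416,  0.48318642, -0.2198869 ]), 'moment': array([-0.06996003,  0.01897226,  0.01450323]), 'grip_width': 0.9990394958062515}
scene 57.60772868268486 319.7130332772776 248.98337764914393 [[ 0.30003447  0.95381522 -0.01469156]
 [ 0.79526979 -0.25860795 -0.54833191]
 [-0.52680668  0.15283472 -0.83613173]] [-0.20961719 -0.40873135  1.1064283 ]
top 52.94578887143282 321.1896101378666 240.4232886228225 [[ 0.02680372 -0.99963937 -0.00163874]
 [-0.99706723 -0.02661713 -0.07175285]
 [ 0.07168336  0.00355718 -0.9974211 ]] [0.04026939 0.56689261 0.90695928]
```

View pics/scene0.png

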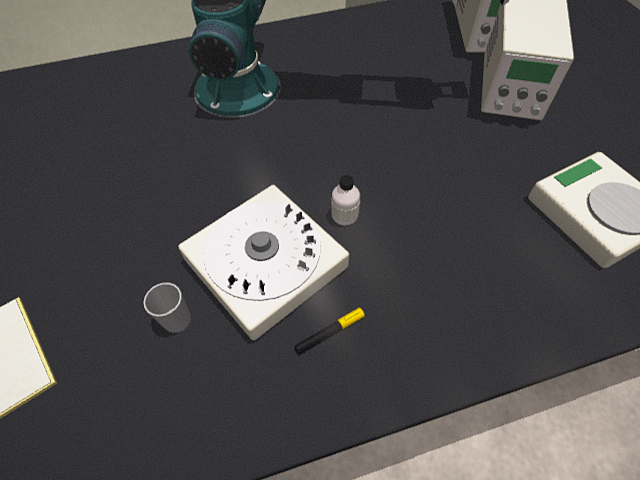

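View pics/top0.png

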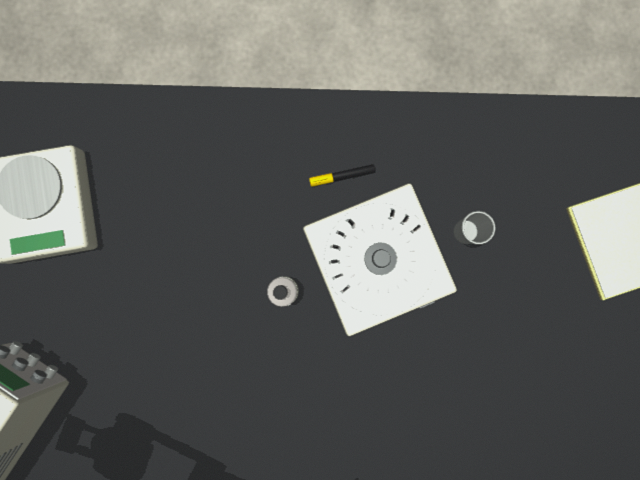

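The scene picture shows the timer, with the knob at about (262,242). The long row runs from (288,210) to (302,265), and the short row is at (232..262,281..287). In the top picture the knob is at (380,258). The long row runs clockwise from (345,289) to (351,223), and the short row is at (392..416,213..230). The bottle is at (283,291), the beaker at (478,228) and the marker at (342,176).

```bash
cat > h.py <<'E'
import numpy as np,cv2
def load(n): return dict(np.load(n+".npz"))
def f(g): return 240/np.tan(np.radians(float(g["vertical_fov"]))/2)
def ray(g,u,v,z):
    d=np.array([(u-g["cx"])/f(g),(v-g["cy"])/f(g),1.]);R=g["R"];t=g["t"]
    c=-R.T@t;w=R.T@d;return c+w*(z-c[2])/w[2]
def proj(g,X):
    p=g["R"]@np.array(X)+g["t"];return p[0]/p[2]*f(g)+g["cx"],p[1]/p[2]*f(g)+g["cy"]
E
cat > m.py <<'E'
from h import *
for n in("top0","scene0"):
    g=load(n);im=g["frame"];hsv=cv2.cvtColor(im,cv2.COLOR_RGB2HSV)
    # white case
    w=((hsv[...,2]>150)&(hsv[...,1]<60)).astype(np.uint8)
    k,l,st,ce=cv2.connectedComponentsWithStats(w)
    kn=(380,258) if "top" in n else (262,242)
    best=None
    for i in range(1,k):
        x,y,ww,hh,a=st[i]
        if x<kn[0]<x+ww and y<kn[1]<y+hh and a>3000: best=i;print(n,"case",st[i])
    m=(l==best).astype(np.uint8)
    c,_=cv2.findContours(m,cv2.RETR_EXTERNAL,cv2.CHAIN_APPROX_NONE)
    c=max(c,key=cv2.contourArea);fill=np.zeros_like(m);cv2.drawContours(fill,[c],-1,1,-1)
    r=cv2.minAreaRect(c);
    if "top" in n:
        b=cv2.boxPoints(r);P=np.array([ray(g,*p,0.06) for p in b]);print("corners",P.round(4).tolist(),"mean",P.mean(0).round(4), [round(np.linalg.norm(P[i]-P[i-1]),4) for i in range(4)])
    hole=((fill==1)&(hsv[...,2]<150)).astype(np.uint8)
    fill=cv2.erode(fill,np.ones((7,7)));hole&=fill
    k,l,st,ce=cv2.connectedComponentsWithStats(hole)
    for i in range(1,k):
        if st[i,4]>8: print(st[i],ce[i].round(1),"xy@.072",ray(g,*ce[i],.072)[:2].round(4))
    x,y=kn
    crop=im[y-85:y+95,x-100:x+110];cv2.imwrite(f"pics/crop_{n}.png",cv2.resize(crop,None,fx=3,fy=3,interpolation=cv2.INTER_CUBIC)[:,:,::-1])
E
python3 m.py
```

```text
top0 case [  304   184   152   152 12973]
corners [[0.5869, 0.0913, 0.06], [0.677, -0.1093, 0.06], [0.4769, -0.195, 0.06], [0.3894, 0.0029, 0.06]] mean [ 0.5326 -0.0525  0.06  ] [np.float64(0.2163), np.float64(0.22), np.float64(0.2177), np.float64(0.2164)]
[390 209   5   8  30] [391.9 212.5] xy@.072 [ 0.6164 -0.0723]
[401 215   8   9  30] [404.8 218.9] xy@.072 [ 0.6053 -0.096 ]
[347 219   8   8  33] [350.5 222.1] xy@.072 [0.5968 0.0027]
[411 225   9   8  26] [415.7 228. ] xy@.072 [ 0.5891 -0.1161]
[337 231   8   6  26] [340.5 233.2] xy@.072 [0.5761 0.0205]
[365 243  32  31 542] [381.4 257.5] xy@.072 [ 0.5337 -0.0546]
[332 245   8   4  26] [335.5 246.6] xy@.072 [0.5514 0.029 ]
[330 260   9   3  23] [334. 261.] xy@.072 [0.5251 0.031 ]
[334 274   8   4  18] [337.7 275.6] xy@.072 [0.4991 0.0238]
[342 286   7   6  18] [345.  288.5] xy@.072 [0.4761 0.01  ]
scene0 case [  179   185   170   146 11595]
[284 204   9  13  54] [287.5 209.9] xy@.072 [0.4769 0.0093]
[294 213  10  11  53] [298.2 217.7] xy@.072 [0.5001 0.023 ]
[301 223  11  11  55] [306.2 227.6] xy@.072 [0.5258 0.0304]
[245 232  34  29 768] [261.4 245.9] xy@.072 [ 0.5392 -0.0543]
[305 236  11   8  59] [310.1 239.4] xy@.072 [0.5523 0.0295]
[303 248  10   8  55] [307.8 251.5] xy@.072 [0.5751 0.0187]
[297 260  12  11  58] [302.4 264.8] xy@.072 [0.5977 0.0025]
[228 275  10  14  67] [231.4 280.4] xy@.072 [ 0.5905 -0.117 ]
[243 279   8  15  65] [245.6 285.7] xy@.072 [ 0.6073 -0.0968]
[259 280   6  15  54] [261.5 286.8] xy@.072 [ 0.6174 -0.0725]
[272 296   9   3   9] [276.  297.2] xy@.072 [ 0.6429 -0.0548]
```

```bash
cat > fit.py <<'E'
from h import *
T=np.array([[.4761,.01],[.4991,.0238],[.5251,.031],[.5514,.029],[.5761,.0205],[.5968,.0027],[.6164,-.0723],[.6053,-.096],[.5891,-.1161]])
S=np.array([[.4769,.0093],[.5001,.023],[.5258,.0304],[.5523,.0295],[.5751,.0187],[.5977,.0025],[.6174,-.0725],[.6073,-.0968],[.5905,-.117]])
a=np.radians([108,90,72,54,36,18,-36,-54,-72]);M=.085*np.c_[np.cos(a),np.sin(a)]
for P in(T,S,(T+S)/2):
    mm,pp=M.mean(0),P.mean(0);U,s,V=np.linalg.svd((M-mm).T@(P-pp));R=V.T@U.T;t=pp-R@mm
    print("centre",t.round(4),"yaw deg",np.degrees(np.arctan2(R[1,0],R[0,0])).round(2),"det",np.linalg.det(R).round(2),"res mm",(np.linalg.norm(M@R.T+t-P,axis=1)*1e3).round(1), "scale",(s.sum()/((M-mm)**2).sum()).round(3))
c=t;yaw=np.arctan2(R[1,0],R[0,0])
for A in (130,120,108,90,72,54,36,18,10,5,0,-36):
    w=np.radians(A)+yaw;print(A,np.degrees(w).round(1),(c+.085*np.array([np.cos(w),np.sin(w)])).round(4))
g=load("top0")
for n,u,v,z in(("bottle",283,291,.105),("beaker",478,228,.08),("marker",342,176,.01)):print(n,ray(g,u,v,z).round(3))
E
python3 fit.py
```

```text
centre [ 0.5329 -0.0535] yaw deg 23.54 det 1.0 res mm [0.5 0.7 0.4 0.6 0.7 0.3 0.7 1.  1. ] scale 0.997
centre [ 0.5339 -0.0542] yaw deg 23.82 det 1.0 res mm [0.4 0.7 0.5 0.7 1.7 0.4 0.5 0.2 0.6] scale 0.998
centre [ 0.5334 -0.0538] yaw deg 23.68 det 1.0 res mm [0.4 0.7 0.4 0.3 0.7 0.4 0.6 0.6 0.8] scale 0.998
130 153.7 [ 0.4572 -0.0162]
120 143.7 [ 0.4649 -0.0035]
108 131.7 [0.4769 0.0096]
90 113.7 [0.4993 0.024 ]
72 95.7 [0.525  0.0308]
54 77.7 [0.5516 0.0292]
36 59.7 [0.5763 0.0195]
18 41.7 [0.5969 0.0027]
10 33.7 [ 0.6042 -0.0067]
5 28.7 [ 0.608 -0.013]
0 23.7 [ 0.6113 -0.0197]
-36 -12.3 [ 0.6165 -0.072 ]
bottle [0.47  0.119 0.105]
beaker [ 0.591 -0.227  0.08 ]
marker [0.694 0.018 0.01 ]
```

View pics/crop_top0.png

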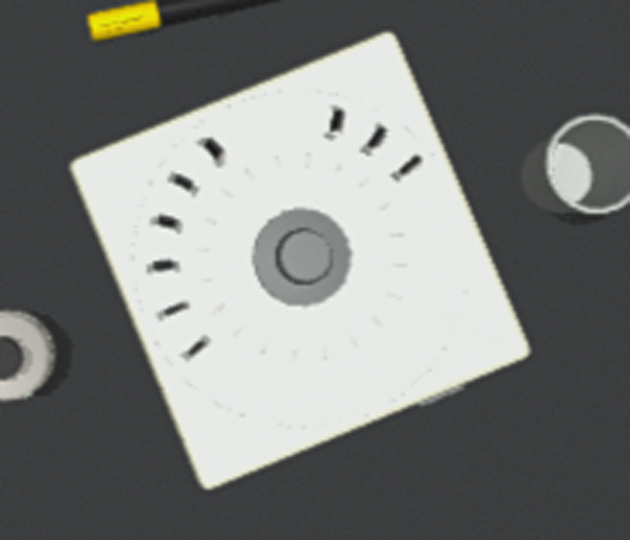

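>>> {"op": "jog_arm", "data": {"rows": [{"linear": [-2.5, -2.4, 0], "yaw": 0, "hand": 0}, {"linear": [-2.5, -2.4, 0], "yaw": 0, "hand": 0}, {"linear": [-2.5, -2.4, 0], "yaw": 0, "hand": 0}, {"linear": [-2.5, -2.4, 0], "yaw": 0, "hand": 0}, {"linear": [-2.5, -2.4, 0], "yaw": 0, "hand": 0}], "grip_force": 10}}

```text
t: 0.52
tool_pos: [0.2492, 0.3693, 0.2211]
ee_rot: [[-0.956, 0.294, -0.007], [0.294, 0.956, -0.007], [0.004, -0.009, -1.0]]
force: [0.9, -0.4, -0.4]
grip_width: 0.68
```

>>> {"op": "jog_arm", "data": {"rows": [{"linear": [-2.5, -2.4, 0], "yaw": 0, "hand": 0}, {"linear": [-2.5, -2.4, 0], "yaw": 0, "hand": 0}, {"linear": [-2.5, -2.4, 0], "yaw": 0, "hand": 0}, {"linear": [-2.5, -2.4, 0], "yaw": 0, "hand": 0}, {"linear": [-2.5, -2.4, 0], "yaw": 0, "hand": 0}]}}

```text
t: 0.93
tool_pos: [0.3341, 0.2095, 0.2193]
ee_rot: [[-0.957, 0.291, -0.009], [0.291, 0.957, -0.01], [0.006, -0.012, -1.0]]
force: [0.1, 0.4, 1.1]
grip_width: 0.329
```

```bash
cat > st.py <<'E'
from rig import env
import numpy as np,sys
C=np.array([.5334,-.0538])
s=env.observe();p=s["tool_pos"];R=s["ee_rot"]
d=p[:2]-C;th=np.degrees(np.arctan2(d[1],d[0]));ya=np.degrees(np.arctan2(R[1,1],R[0,1]))
print("t",s["t"],"p",p.round(4),"tip",round(p[2]-.022,4),"r",np.hypot(*d).round(4),"th",th.round(2),"tab-angle",(th-23.68).round(2),"yang",ya.round(2),"want",(th-90).round(2),"tilt",R[:,2].round(4),"F",s["force"].round(2),"w",round(s["grip_width"],3),"q",s["qpos"].round(2))
if len(sys.argv)>1:
    a=np.radians(float(sys.argv[1]));z=float(sys.argv[2])
    g=np.r_[C+.085*np.array([np.cos(a),np.sin(a)]),z]
    print("rel cm",((R.T@(g-p))*100).round(2),"yaw",np.radians(ya-(float(sys.argv[1])-90)).round(3))
E
python3 st.py 158 0.15
```

```text
t 0.9333 p [0.3341 0.2095 0.2193] tip 0.1973 r 0.3302 th 127.13 tab-angle 103.45 yang 73.07 want 37.13 tilt [-0.0088 -0.0096 -0.9999] F [0.08 0.41 1.1 ] w 0.329 q [ 0.42 -0.26  1.71 -0.01  1.71 -0.86]
rel cm [-18.31 -18.55   7.05] yaw 0.089
```

>>> {"op": "jog_arm", "data": {"rows": [{"linear": [-2.4, -2.4, 0], "yaw": 0.02, "hand": 0}, {"linear": [-2.4, -2.4, 0], "yaw": 0.02, "hand": 0}, {"linear": [-2.4, -2.4, 0], "yaw": 0.02, "hand": 0}, {"linear": [-2.4, -2.4, 0], "yaw": 0.02, "hand": 0}, {"linear": [-2.4, -2.4, 0], "yaw": 0.02, "hand": 0}]}}

```text
t: 1.35
tool_pos: [0.4085, 0.048, 0.2183]
ee_rot: [[-0.921, 0.389, -0.01], [0.389, 0.921, -0.009], [0.006, -0.013, -1.0]]
force: [0.8, 0.3, -0.2]
grip_width: 0.005
```

```bash
python3 st.py 158 0.15
```

```text
t 1.35 p [0.4085 0.048  0.2183] tip 0.1963 r 0.1612 th 140.81 tab-angle 117.13 yang 67.1 want 50.81 tilt [-0.0103 -0.0093 -0.9999] F [ 0.77  0.33 -0.15] w 0.005 q [-0.01 -0.22  1.68 -0.01  1.69 -1.19]
rel cm [-7.01 -4.57  6.84] yaw -0.016
```

>>> {"op": "jog_arm", "data": {"rows": [{"linear": [-2.3, -1.5, 0], "yaw": 0, "hand": 0}, {"linear": [-2.3, -1.5, 0], "yaw": 0, "hand": 0}, {"linear": [-2.3, -1.5, 1.5], "yaw": 0, "hand": 0}, {"linear": [0, 0, 2], "yaw": 0, "hand": 0}, {"linear": [0, 0, 1.5], "yaw": 0, "hand": 0}]}}

```text
t: 1.77
tool_pos: [0.4586, -0.0324, 0.1688]
ee_rot: [[-0.916, 0.4, -0.004], [0.4, 0.916, -0.013], [-0.001, -0.013, -1.0]]
force: [-0.0, 0.8, -0.8]
grip_width: 0.003
```

```bash
python3 st.py 158 0.10
```

```text
t 1.7667 p [ 0.4586 -0.0324  0.1688] tip 0.1468 r 0.0778 th 164.03 tab-angle 140.35 yang 66.4 want 74.03 tilt [-0.0042 -0.0126 -0.9999] F [-0.01  0.8  -0.83] w 0.003 q [-0.18 -0.09  1.67 -0.01  1.57 -1.34]
rel cm [0.79 0.89 6.87] yaw -0.028
```

>>> {"op": "jog_arm", "data": {"rows": [{"linear": [0.8, 0.7, 1.5], "yaw": 0, "hand": 0}, {"linear": [0, 0, 1.5], "yaw": 0, "hand": 0}, {"linear": [0, 0, 1.2], "yaw": 0, "hand": 0}, {"linear": [0, 0, 0.8], "yaw": 0, "hand": 0}, {"linear": [0, 0, 0], "yaw": 0, "hand": 0}]}}

```text
t: 2.18
tool_pos: [0.4499, -0.0244, 0.1097]
ee_rot: [[-0.915, 0.404, -0.016], [0.404, 0.915, -0.011], [0.011, -0.016, -1.0]]
force: [0.4, 0.4, -1.1]
grip_width: 0.006
```

```bash
python3 st.py 158 0.10
```

```text
t 2.1833 p [ 0.4499 -0.0244  0.1097] tip 0.0877 r 0.0885 th 160.57 tab-angle 136.89 yang 66.17 want 70.57 tilt [-0.0162 -0.0107 -0.9998] F [ 0.43  0.44 -1.08] w 0.006 q [-0.17 -0.07  1.77 -0.01  1.46 -1.32]
rel cm [-0.34  0.42  0.96] yaw -0.032
```

>>> {"op": "jog_arm", "data": {"rows": [{"linear": [-0.3, 0, 0.7], "yaw": 0, "hand": 0}, {"linear": [0, 0, 0.4], "yaw": 0, "hand": 0}, {"linear": [0, 0, 0], "yaw": 0, "hand": 0}, {"linear": [0, 0, 0], "yaw": 0, "hand": 0}]}}

```text
t: 2.52
tool_pos: [0.4534, -0.0259, 0.0986]
ee_rot: [[-0.915, 0.404, -0.015], [0.404, 0.915, -0.011], [0.009, -0.016, -1.0]]
force: [-0.1, 0.2, 0.2]
grip_width: 0.005
```

```bash
python3 st.py 152 0.093
```

```text
t 2.5167 p [ 0.4534 -0.0259  0.0986] tip 0.0766 r 0.0847 th 160.79 tab-angle 137.11 yang 66.17 want 70.79 tilt [-0.015  -0.0109 -0.9998] F [-0.11  0.17  0.15] w 0.005 q [-0.17 -0.05  1.77 -0.01  1.43 -1.33]
rel cm [0.03 1.31 0.54] yaw 0.073
```

>>> {"op": "jog_arm", "data": {"rows": [{"linear": [0, 0.3, 0.5], "yaw": 0, "hand": 0}, {"linear": [0, 0.8, 0], "yaw": 0.05, "hand": 0}, {"linear": [0, 0, 0], "yaw": 0, "hand": 0}]}}

```text
t: 2.77
tool_pos: [0.4593, -0.0158, 0.0946]
ee_rot: [[-0.892, 0.451, -0.011], [0.452, 0.892, -0.011], [0.005, -0.015, -1.0]]
force: [-0.8, -0.1, -0.1]
grip_width: 0.003
```

```bash
python3 st.py 130 0.093
```

```text
t 2.7667 p [ 0.4593 -0.0158  0.0946] tip 0.0726 r 0.0833 th 152.85 tab-angle 129.17 yang 63.16 want 62.85 tilt [-0.0112 -0.0114 -0.9999] F [-0.76 -0.14 -0.13] w 0.003 q [-0.15 -0.04  1.77 -0.01  1.42 -1.25]
rel cm [-0.51  3.3   0.11] yaw 0.404
```

>>> {"op": "jog_arm", "data": {"rows": [{"linear": [0.1, 0.8, 0.15], "yaw": 0.1, "hand": 0}, {"linear": [0, 0.8, 0], "yaw": 0.1, "hand": 0}, {"linear": [-0.04, 0.8, 0], "yaw": 0.1, "hand": 0}]}}

```text
t: 3.02
tool_pos: [0.4715, 0.0041, 0.0932]
ee_rot: [[-0.713, 0.701, -0.011], [0.701, 0.713, -0.013], [-0.001, -0.017, -1.0]]
force: [-1.5, -1.5, 0.2]
grip_width: 0.003
```

```bash
python3 st.py 120 0.092
```

```text
t 3.0167 p [0.4715 0.0041 0.0932] tip 0.0712 r 0.0847 th 136.91 tab-angle 113.23 yang 45.48 want 46.91 tilt [-0.011  -0.0133 -0.9999] F [-1.53 -1.53  0.15] w 0.003 q [-0.1  -0.01  1.74 -0.01  1.42 -0.89]
rel cm [-0.28  2.48  0.08] yaw 0.27
```

Contact with tab 1 shows at about 1.5 to 2 N, against the motion. I'll carry on along the arc.

>>> {"op": "jog_arm", "data": {"rows": [{"linear": [-0.03, 0.8, 0], "yaw": 0.08, "hand": 0}, {"linear": [-0.03, 0.8, 0], "yaw": 0.09, "hand": 0}, {"linear": [-0.03, 0.8, 0], "yaw": 0.09, "hand": 0}]}}

```text
t: 3.27
tool_pos: [0.4893, 0.0187, 0.0929]
ee_rot: [[-0.501, 0.865, -0.015], [0.865, 0.501, -0.016], [-0.007, -0.021, -1.0]]
force: [-2.1, -1.3, 0.7]
grip_width: 0.006
```

```bash
python3 st.py 100 0.092; python3 - <<'E'
from rig import env;import cv2
for n in("scene","top"): cv2.imwrite(f"pics/{n}1.png",cv2.resize(env.get_image(n)["frame"][150:330,170:470,::-1],None,fx=2.5,fy=2.5))
E
```

```text
t 3.2667 p [0.4893 0.0187 0.0929] tip 0.0709 r 0.0849 th 121.31 tab-angle 97.63 yang 30.05 want 31.31 tilt [-0.0145 -0.0164 -0.9998] F [-2.11 -1.33  0.67] w 0.006 q [-0.07  0.03  1.7  -0.02  1.42 -0.59]
rel cm [-0.5   3.1   0.02] yaw 0.35
```

View pics/scene1.png

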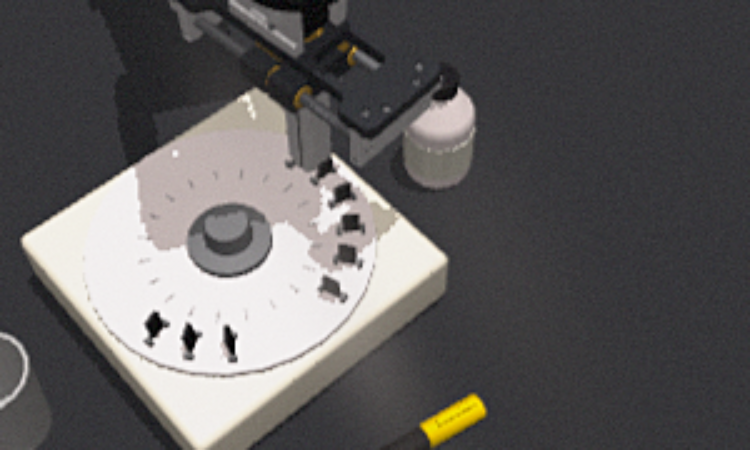

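The crop shows the finger over tab 1 at (310,160), with tab 2 at (325,168) just being reached. The other tabs are standing, and the timer is in place.

>>> {"op": "jog_arm", "data": {"rows": [{"linear": [-0.04, 0.8, 0], "yaw": 0.08, "hand": 0}, {"linear": [-0.03, 0.8, 0], "yaw": 0.09, "hand": 0}, {"linear": [-0.03, 0.8, 0], "yaw": 0.09, "hand": 0}]}}

```text
t: 3.62
tool_pos: [0.5096, 0.0274, 0.0922]
ee_rot: [[-0.268, 0.963, -0.018], [0.963, 0.267, -0.018], [-0.012, -0.022, -1.0]]
force: [-0.1, 0.1, 0.8]
grip_width: 0.002
```

```bash
python3 st.py 90 0.092
```

```text
t 3.6167 p [0.5096 0.0274 0.0922] tip 0.0702 r 0.0847 th 106.36 tab-angle 82.68 yang 15.51 want 16.36 tilt [-0.0184 -0.0177 -0.9997] F [-0.11  0.06  0.79] w 0.002 q [-0.05  0.08  1.65 -0.02  1.43 -0.31]
rel cm [-0.27  2.4  -0.03] yaw 0.271
```

>>> {"op": "jog_arm", "data": {"rows": [{"linear": [-0.03, 0.8, 0], "yaw": 0.08, "hand": 0}, {"linear": [-0.02, 0.8, 0], "yaw": 0.09, "hand": 0}, {"linear": [-0.02, 0.8, -0.02], "yaw": 0.09, "hand": 0}]}}

```text
t: 3.87
tool_pos: [0.5308, 0.0309, 0.0914]
ee_rot: [[-0.009, 1.0, -0.025], [1.0, 0.009, -0.018], [-0.018, -0.025, -1.0]]
force: [-2.3, 0.2, 1.7]
grip_width: 0.003
```

```bash
python3 st.py 80 0.092
```

```text
t 3.8667 p [0.5308 0.0309 0.0914] tip 0.0694 r 0.0847 th 91.79 tab-angle 68.11 yang 0.5 want 1.79 tilt [-0.0249 -0.018  -0.9995] F [-2.34  0.17  1.71] w 0.003 q [-0.04  0.13  1.6  -0.02  1.44 -0.04]
rel cm [-0.11  1.74 -0.11] yaw 0.183
```

Height is now 7.4 mm above the face, so I'll raise it slightly.

>>> {"op": "jog_arm", "data": {"rows": [{"linear": [-0.03, 0.8, -0.1], "yaw": 0.07, "hand": 0}, {"linear": [-0.02, 0.8, -0.05], "yaw": 0.09, "hand": 0}, {"linear": [-0.02, 0.8, -0.03], "yaw": 0.09, "hand": 0}]}}

```text
t: 4.12
tool_pos: [0.5527, 0.0285, 0.092]
ee_rot: [[0.239, 0.97, -0.031], [0.971, -0.24, -0.017], [-0.024, -0.026, -0.999]]
force: [-3.3, 0.8, 0.1]
grip_width: 0.006
```

```bash
python3 st.py 60 0.092
```

```text
t 4.1167 p [0.5527 0.0285 0.092 ] tip 0.07 r 0.0846 th 76.79 tab-angle 53.11 yang -13.89 want -13.21 tilt [-0.0308 -0.0171 -0.9994] F [-3.33  0.84  0.08] w 0.006 q [-0.04  0.18  1.54 -0.02  1.45  0.2 ]
rel cm [-0.29  2.46 -0.05] yaw 0.281
```

>>> {"op": "jog_arm", "data": {"rows": [{"linear": [-0.02, 0.8, -0.06], "yaw": 0.08, "hand": 0}, {"linear": [-0.02, 0.8, -0.04], "yaw": 0.09, "hand": 0}, {"linear": [-0.02, 0.8, -0.03], "yaw": 0.09, "hand": 0}]}}

```text
t: 4.37
tool_pos: [0.5736, 0.0206, 0.0923]
ee_rot: [[0.482, 0.875, -0.036], [0.876, -0.483, -0.015], [-0.031, -0.024, -0.999]]
force: [-0.2, 1.3, 0.2]
grip_width: 0.006
```

```bash
python3 st.py 45 0.092; python3 - <<'E'
from rig import env;import cv2
for n in("scene",): cv2.imwrite(f"pics/{n}2.png",cv2.resize(env.get_image(n)["frame"][150:330,170:470,::-1],None,fx=2.5,fy=2.5))
E
```

```text
t 4.3667 p [0.5736 0.0206 0.0923] tip 0.0703 r 0.0846 th 61.62 tab-angle 37.94 yang -28.87 want -28.38 tilt [-0.036  -0.015  -0.9992] F [-0.16  1.34  0.17] w 0.006 q [-0.05  0.23  1.48 -0.02  1.47  0.45]
rel cm [-0.29  2.43 -0.02] yaw 0.281
```

View pics/scene2.png

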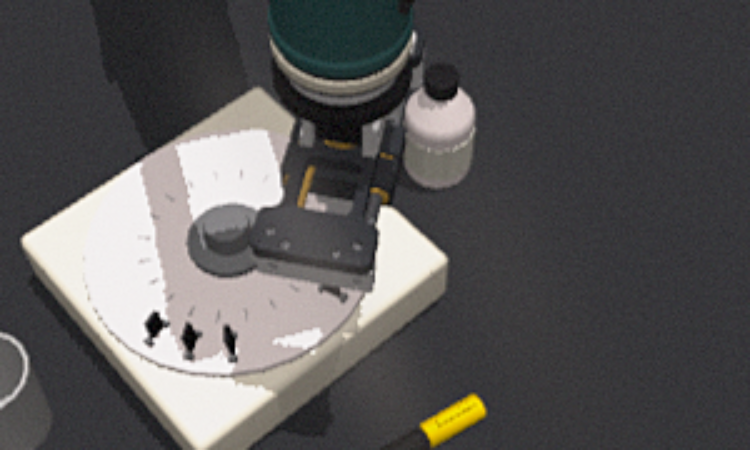

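The picture shows the hand over tab 5, tab 6 still standing at (333,290) and the short row standing at (150..230,330). The timer hasn't moved.

>>> {"op": "jog_arm", "data": {"rows": [{"linear": [-0.02, 0.8, -0.05], "yaw": 0.09, "hand": 0}, {"linear": [-0.02, 0.8, -0.04], "yaw": 0.09, "hand": 0}, {"linear": [-0.02, 0.8, -0.04], "yaw": 0.09, "hand": 0}]}}

```text
t: 4.67
tool_pos: [0.5924, 0.0068, 0.093]
ee_rot: [[0.697, 0.716, -0.038], [0.716, -0.698, -0.013], [-0.036, -0.019, -0.999]]
force: [-0.7, 1.3, -0.8]
grip_width: 0.007
```

```bash
python3 st.py 24 0.092
```

```text
t 4.6667 p [0.5924 0.0068 0.093 ] tip 0.071 r 0.0845 th 45.76 tab-angle 22.08 yang -44.28 want -44.24 tilt [-0.0385 -0.0128 -0.9992] F [-0.68  1.28 -0.81] w 0.007 q [-0.08  0.27  1.43 -0.02  1.48  0.7 ]
rel cm [-0.56  3.15  0.06] yaw 0.379
```

>>> {"op": "jog_arm", "data": {"rows": [{"linear": [-0.02, 0.8, 0.03], "yaw": 0.09, "hand": 0}, {"linear": [-0.02, 0.8, 0], "yaw": 0.09, "hand": 0}, {"linear": [-0.02, 0.7, -0.02], "yaw": 0.09, "hand": 0}]}}

```text
t: 4.92
tool_pos: [0.6061, -0.0104, 0.0927]
ee_rot: [[0.862, 0.506, -0.04], [0.506, -0.863, -0.01], [-0.039, -0.012, -0.999]]
force: [0.3, 0.4, -0.4]
grip_width: 0.004
```

```bash
python3 st.py 22 0.092
```

```text
t 4.9167 p [ 0.6061 -0.0104  0.0927] tip 0.0707 r 0.0847 th 30.85 tab-angle 7.17 yang -59.61 want -59.15 tilt [-0.04   -0.0098 -0.9992] F [ 0.28  0.39 -0.36] w 0.004 q [-0.1   0.3   1.39 -0.01  1.49  0.94]
rel cm [-0.06  1.31  0.06] yaw 0.146
```

>>> {"op": "jog_arm", "data": {"rows": [{"linear": [-0.02, 0.5, 0], "yaw": 0.05, "hand": 0}, {"linear": [0, 0, 0], "yaw": 0, "hand": 0}, {"linear": [0, 0, -1.5], "yaw": 0, "hand": 0}, {"linear": [0, 0, -3], "yaw": 0, "hand": 0}, {"linear": [0, 0, -3], "yaw": 0, "hand": 0}]}}

```text
t: 5.33
tool_pos: [0.6059, -0.0157, 0.1604]
ee_rot: [[0.877, 0.477, -0.058], [0.478, -0.879, -0.008], [-0.055, -0.02, -0.998]]
force: [0.9, -0.3, -0.1]
grip_width: 0.002
```

>>> {"op": "jog_arm", "data": {"rows": [{"linear": [0, 0, -3], "yaw": 0, "hand": 0}, {"linear": [-2.5, -2.5, -2], "yaw": 0, "hand": 0}, {"linear": [-3, -2.5, -1], "yaw": 0, "hand": 0}, {"linear": [-3, -2.5, 0], "yaw": 0, "hand": 0}, {"linear": [-3, -2, 0], "yaw": 0, "hand": 0}]}}

```text
t: 5.75
tool_pos: [0.4648, 0.0114, 0.234]
ee_rot: [[0.865, 0.499, -0.048], [0.499, -0.867, -0.009], [-0.046, -0.016, -0.999]]
force: [0.9, -0.3, 0.5]
grip_width: 0.005
```

>>> {"op": "jog_arm", "data": {"rows": [{"linear": [-3, -2, 0], "yaw": 0, "hand": 0}, {"linear": [-3, -2, 0], "yaw": 0, "hand": 0}, {"linear": [-3, -2, 0], "yaw": 0, "hand": 0}, {"linear": [-3, -2, 0], "yaw": 0, "hand": 0}, {"linear": [0, 0, 0], "yaw": 0, "hand": 0}]}}

```text
t: 6.17
tool_pos: [0.3084, 0.0215, 0.2423]
ee_rot: [[0.851, 0.523, -0.041], [0.523, -0.852, -0.01], [-0.04, -0.013, -0.999]]
force: [1.0, -1.4, -0.8]
grip_width: 0.001
```

```bash
python3 st.py; python3 - <<'E'
from rig import env;import cv2,numpy as np
for n in("scene","top"):
    g=env.get_image(n);np.savez(f"{n}3.npz",**g)
    cv2.imwrite(f"pics/{n}3.png",cv2.resize(g["frame"][150:350,140:500,::-1],None,fx=2.2,fy=2.2,interpolation=cv2.INTER_CUBIC))
E
```

```text
t 6.1667 p [0.3084 0.0215 0.2423] tip 0.2203 r 0.2373 th 161.5 tab-angle 137.82 yang -58.46 want 71.5 tilt [-0.0406 -0.0096 -0.9991] F [ 0.96 -1.41 -0.79] w 0.001 q [-0.1  -0.44  1.79 -0.01  1.83  0.92]
```

View pics/scene3.png

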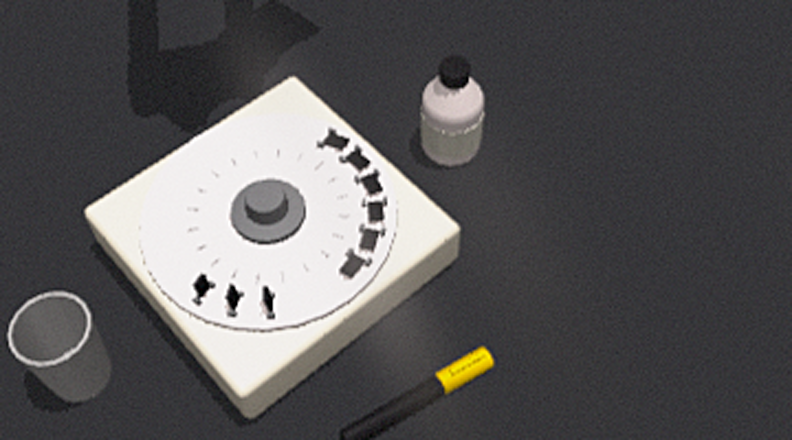

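View pics/top3.png

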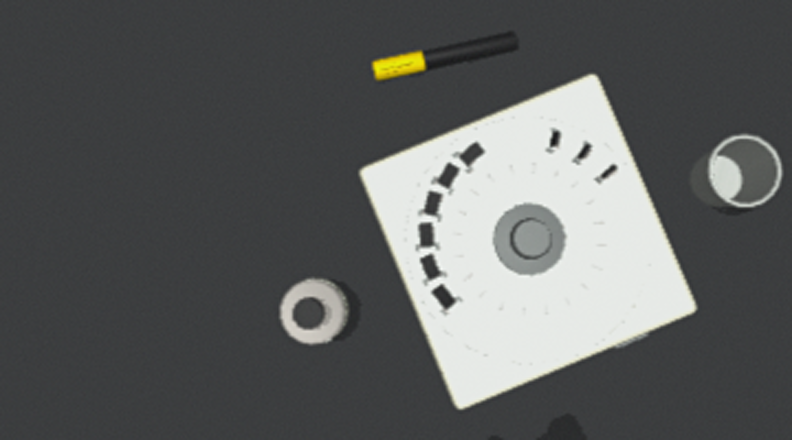

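Both pictures show all six long-row tabs lying flat, at (335,140)…(355,265) in the scene crop. The three short-row tabs are still upright. Next I'll check fold heights and displacement numerically.

```bash
python3 - <<'E'
from h import *
from fit import c,yaw
for n in("top","scene"):
    g=load(n+"3");g0=load(n+"0");fx=f(g)
    v,u=np.mgrid[:480,:640];Z=g["depth"];P=np.stack([(u-g["cx"])/fx*Z,(v-g["cy"])/fx*Z,Z],-1)
    W=(P-g["t"])@g["R"]
    d=W[...,:2]-c;r=np.hypot(d[...,0],d[...,1]);th=np.degrees(np.arctan2(d[...,1],d[...,0])-yaw)
    th=(th+180)%360-180
    dark=(g["frame"].max(-1)<120)&(r>.07)&(r<.1)&(Z>0)
    for A in(108,90,72,54,36,18,-36,-54,-72):
        m=dark&(th<A+6)&(th>A-13)&(W[...,2]>.05)
        if m.any(): print(n,A,m.sum(),"maxz",np.percentile(W[...,2][m],95).round(4),"ang span mm",((th[m].max()-th[m].min())*np.pi/180*85).round(1))
    a=cv2.absdiff(g["frame"],g0["frame"]).max(-1)
    for nm,pt in(("bottle",(.47,.119,.05)),("beaker",(.591,-.227,.04)),("marker",(.694,.018,.01)),("knob",(.5334,-.0538,.08))):
        x,y=map(int,proj(g,pt));print(n,nm,"mean diff",a[y-20:y+20,x-20:x+20].mean().round(1))
E
sed -i 's/0\.npz/x/' m.py; sed 's/"top0","scene0"/"top3","scene3"/' m.py > m3.py; python3 m3.py | grep -E "corners|542|5[0-9][0-9]\]"
```

```text
centre [ 0.5329 -0.0535] yaw deg 23.54 det 1.0 res mm [0.5 0.7 0.4 0.6 0.7 0.3 0.7 1.  1. ] scale 0.997
centre [ 0.5339 -0.0542] yaw deg 23.82 det 1.0 res mm [0.4 0.7 0.5 0.7 1.7 0.4 0.5 0.2 0.6] scale 0.998
centre [ 0.5334 -0.0538] yaw deg 23.68 det 1.0 res mm [0.4 0.7 0.4 0.3 0.7 0.4 0.6 0.6 0.8] scale 0.998
130 153.7 [ 0.4572 -0.0162]
120 143.7 [ 0.4649 -0.0035]
108 131.7 [0.4769 0.0096]
90 113.7 [0.4993 0.024 ]
72 95.7 [0.525  0.0308]
54 77.7 [0.5516 0.0292]
36 59.7 [0.5763 0.0195]
18 41.7 [0.5969 0.0027]
10 33.7 [ 0.6042 -0.0067]
5 28.7 [ 0.608 -0.013]
0 23.7 [ 0.6113 -0.0197]
-36 -12.3 [ 0.6165 -0.072 ]
bottle [0.47  0.119 0.105]
beaker [ 0.591 -0.227  0.08 ]
marker [0.694 0.018 0.01 ]
top 108 58 maxz 0.0708 ang span mm 18.2
top 90 61 maxz 0.0707 ang span mm 26.6
top 72 62 maxz 0.0699 ang span mm 27.4
top 54 61 maxz 0.0704 ang span mm 25.5
top 36 58 maxz 0.07 ang span mm 17.7
top 18 58 maxz 0.0698 ang span mm 17.7
top -36 23 maxz 0.0845 ang span mm 4.5
top -54 21 maxz 0.0843 ang span mm 3.9
top -72 18 maxz 0.0857 ang span mm 3.2
top bottle mean diff 1.6
top beaker mean diff 1.5
[... 224 characters left out ...]
 maxz 0.0716 ang span mm 27.7
scene 18 78 maxz 0.0709 ang span mm 27.7
scene -36 44 maxz 0.0856 ang span mm 7.5
scene -54 57 maxz 0.0848 ang span mm 5.6
scene -72 61 maxz 0.0841 ang span mm 4.0
scene bottle mean diff 4.7
scene beaker mean diff 4.7
scene marker mean diff 5.4
scene knob mean diff 3.0
corners [[0.5869, 0.0913, 0.06], [0.677, -0.1093, 0.06], [0.4769, -0.195, 0.06], [0.3894, 0.0029, 0.06]] mean [ 0.5326 -0.0525  0.06  ] [np.float64(0.2163), np.float64(0.22), np.float64(0.2177), np.float64(0.2164)]
[365 243  32  31 552] [381.2 257.7] xy@.072 [ 0.5334 -0.0544]
[245 232  34  29 769] [261.4 245.9] xy@.072 [ 0.5393 -0.0544]
[272 296   9   3   9] [276.  297.2] xy@.072 [ 0.6429 -0.0548]
```

```bash
python3 -c "
from rig import env
print(env.close_job())"
```

```text
the job is handed in; nothing more can be done
None
```

I swept the closed fingertip clockwise round the dial on the 85 mm circle, 7.4 to 10.6 mm above the face, and all six long-row tabs folded in turn. I then lifted clear about 65 mm short of the short row, backed off and handed the job in at about 6.3 s. `env.close_job()` gave no verdict.

**Last checks, made before handing in:**
- **Long row:** all six tabs lie flat in both views. Their tops are about 8 to 9 mm above the face, which I estimate as a fold of about 1.2 rad or more. I did not measure the fold angles directly.
- **Short row:** all three tabs are still upright, with their tops about 23 mm above the face.
- **Timer:** the case corners are the same as before the sweep. Wrist force was about 3.5 N at most in the readings I took between moves.
- **Bottle, beaker and marker:** their image patches are unchanged apart from noise.
- **Disagreements:** the two views put the dial centre about 1 mm and 0.3° apart, within calibration. The tool tilted up to about 0.04 rad during the sweep. Neither affected the result. Some of my automatic tab lengths also came out too long, because they took in neighbouring tabs, so I relied on the heights and pictures instead.

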